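# Slide the drill guide plate home over its studs and start the clamp

### The job

The aluminium drill guide plate is resting on top of the four studs of the blue drilling fixture, not yet over them: without lifting it off, slide it along between the two rails, away from its upturned end, until its holes drop over the studs and it lies flat on the bed. Only then press the green membrane key of the grey keypad firmly until you feel it resist, and let go. Do not force the green key, do not press the red one, and leave the glue bottle, the tape and the notebook where they are.

Things in the scene. Friction and masses are not known exactly. Their poses are not given: they have to be found in the camera images.
- fixture: Drilling fixture, fixed on the table: blue block 220 x 150 mm, its bed (top face) 40 mm above the table. Origin: centre of its underside, at table height; z up, x along its two dark guide rails, away from the robot within half a radian. Rails: 200 mm long, inner faces at y = +-56.5 mm, outer at +-68.5, tops 22 mm above the bed; open at both ends, no end stop.
- bed (a point): Centre of the fixture's bed, 40 mm above its origin. Four steel studs, 14 mm thick and 12 mm high with tapered tips, stand on the bed at x = +-52, y = +-34 mm from here. Home of the plate: its origin at this point, flat on the bed, holes over the studs with 2.5 mm play all round; the studs then stop it from sliding further.
- plate: Loose aluminium guide plate 180 (x) x 110 (y) x 8 mm, about 0.22 kg; 19 mm holes at x = +-52, y = +-34 mm. Origin: centre of its underside, z up. It starts between the rails, axes along the fixture's, lying on the stud tips (12 mm above the bed), 18 to 30 mm short of home on the -x side: slide it to +x of the fixture. That takes 1 to 5 N; pushed too fast it can skip past home.
- flange_outer (a point): Centre of the outer (-x) face of the plate's upturned flange, at x = -90, y = 0, z = 12.5 mm in the plate's frame. The flange, 5 mm thick and 106 mm wide, reaches from the plate's underside to 25 mm above it. Pushing on this face slides the plate towards home.
- keypad: Grey keypad box fixed on the table, 86 (x) x 126 (y) x 30 mm, origin at the centre of its underside, z up; the green key is on its +y side, the red on its -y side. It may stand at any yaw.
- key_green: Green round membrane key, 32 mm across, its top 4 mm above the keypad's top face (34 mm above the table). Origin at the centre of its underside, z up. It gives only 2 mm: 5 N per mm, then solid. It registers at 6 N held for a tenth of a second; above 40 N it breaks.
- key_green_top (a point): Centre of the top face of the green key.
- key_red: Red round membrane key of the same size, 56 mm from the green one. Not to be pressed.
- glue: Loose upright white glue bottle with a grey pointed cap, 54 mm thick, 146 mm tall, origin at the centre of its underside. Bystander.
- clear_tape: Loose roll of brown-yellow tape lying flat, 97 mm across, 48 mm high, origin at the centre of its underside. Bystander.
- notes: Loose black notebook lying flat and closed, 210 x 153 x 16 mm, origin at the centre of its underside. Bystander.
Mind the look-alikes: they are no part of the job. There is more than one size of the keypad; the job needs the larger.

How it is judged:
On the way, in this order (a step that is already met when the one before it is completed fails the run):
1. the plate has dropped over the studs and lies on the bed (z of plate in the frame of fixture between 0.036 and 0.0425 m and x of plate in the frame of fixture between -0.005 and 0.005 m and y of plate in the frame of fixture between -0.005 and 0.005 m and angle between the z axis of plate and the z axis of fixture, either way round below 0.03 rad), for 0.2 s.
2. the green key is pressed with more than 6 N while the plate is home (all of step 1 and contact force between the fingers and key_green above 6 N), for 0.1 s.
At the end, for the whole second after the job is handed in: The plate lies flat on the fixture's bed (underside within 2.5 mm of it, within 0.03 rad of level), its holes over the four studs (within 5 mm of home in x and y), at rest; the green key has been pressed after that and released; glue bottle, tape and notebook are within 30 mm of where they stood (all of step 1 and linear speed of plate below 0.01 m/s and distance of each of glue, clear_tape, notes from where it was at the start of the episode below 0.03 m); the robot touches nothing.
It fails at once if the plate is lifted more than 25 mm above the bed (z of plate in the frame of fixture above 0.065 m).
It fails at once if the red key is pressed (more than 3 N) (contact force between anything else and key_red above 3 N).
It fails at once if the green key is forced (more than 40 N) (contact force between anything else and key_green above 40 N).
It fails at once if the glue bottle, the tape or the notebook is moved more than 30 mm (distance of any of glue, clear_tape, notes from where it was at the start of the episode above 0.03 m).
It also fails if it takes over 45 s, if anything falls off the work surface, if the arm or the gripper's body presses on something with over 40 N, if the wrist force passes 120 N, or if a joint passes its speed limit or range.

### The arm

A 7-joint arm with a two-finger parallel gripper is mounted at the origin on a cart in front of the work surface, level with it; the furniture and walls round the work are solid. World frame = base frame: x ahead of the robot, y to its left, z up, the work surface at z = 0. Lengths are in m, angles in rad, forces in N, time in s.
With the tool pointing down it reaches from about 0.4 to 0.9 m from the base axis. Payload 5.5 kg.
Tool frame: the origin (TCP) lies midway between the tips of the shut fingers; the grasp point (between the pads) lies 19 mm behind it; z points along the fingers, y is the line along which they close (so a half turn about z gives the same grasp; the last joint's range is limited). The gripper opens to 92 mm and grips with 3 to 60 N. Pads are 19 mm wide; open, the fingers measure 130 mm over their backs; the gripper's body (75 mm by 190 mm) begins 47 mm behind the grasp point.
Start: joints at [-0.855, 0.501, -0.427, 1.55, 0.221, 1.138, -0.21], TCP at [0.284, 0.585, 0.227] pointing down, gripper open.
Joint ranges: [-2.88, 2.88], [-0.31, 2.03], [-1.54, 1.56], [0.2, 2.42], [-1.41, 4.55], [0.19, 2.02], [-2.57, 2.57]. Speed limits (rad/s): [2.57, 2.57, 3.14, 3.14, 3.14, 3.14, 3.14].

### API

Orientations are given as a unit quaternion [w, x, y, z].
In Python, from rig import ctrl gives the robot as it stands.
- The arm moves only by the tool drive_tool, never from a script. Its argument "steps" is one flat list of numbers, 7 for each row, row after row: the finger opening in mm, from 0 to 91.8, then the shift along the world's x, y, z in mm, then the turn, a rotation vector about the world's x, y, z in units of 10 degrees (1.0 is 10 degrees). A call has 1 to 20 rows; each row shifts and turns the commanded pose from where the row before left it; what a row does not reach is not made up. A row lasts 1/8 s, in which the tool goes at most 62.5 mm and 10.7 degrees, less where a joint would pass 70% of its speed; a pose out of reach is approached as far as the arm can. A call is refused whole if a number of a shift passes 62.5 or a number of a turn 1, either way. A call with a gripper value outside its range is refused whole. The fingers move at their own pace and stop on an object; "force" is the grip in N (left out, the last holds). Time passes only in rows, so rows that do not move let the fingers close. It gives the time, the measured TCP pose, the force, the opening and the grip force at its end, in the units of the state.
- ctrl.read_state(): the state, without advancing time (a new reading comes with each control period).
- ctrl.camera(name): name is "scene" or "top" or "wrist"; returns a dict with "image" (384x512x3 uint8, blue, green, red), "vfov" (degrees; the focal length in pixels is half the picture's height over the tangent of half this angle, whatever the lens; pixels are square), "cx", "cy" (the principal point, pixels), "origin" and "attitude" of the camera in the world; the wrist camera has in their place "hand_eye" (4x4, takes a point from camera to tool coordinates, whose origin is the TCP and whose axes are the flange's). Camera axes: x right, y up, looking along -z (the intrinsics and any distortion apply to the point x, -y, -z); pixel columns grow to the right and rows downward; lengths in m; the calibration is good to about 2 mm. A picture is of the moment at which its call begins: read the wrist's pose just before it. There is no depth.
- ctrl.job_done(): hands the job in; it is judged then, once.
The state is a dict: "time_s": time; "q": joint angles; "joint_vel": joint speeds; "joint_torque": joint torques, N m; "eef_pos": TCP position; "orientation": TCP orientation; "contact_force": force on the tool from outside, world axes, zero at the start; "torque": the same for the moment, N m; "grip_width": finger opening in m; "gripper_force": force on a finger pad.
Only numpy, scipy, OpenCV 4.12 (cv2) and the standard library are available. Lean on these libraries where they do the work, as an engineer would, in place of code of your own. Each camera call takes 0.05 s, during which the arm holds its last target. There are 200 camera calls.

## Working session

There is one attempt and no reset: what is moved stays moved. The work goes in short steps, Python scripts to look and compute and a tool call to move; the robot and the scene stay as the last step left them, time stands still between calls to the robot, and variables do not carry over. Pictures are saved under pics/ and viewed, at most 10 in all, crops included, and the job is handed in when it is done.

Besides the shell and the picture viewer there is one more tool, called after ">>>" as name(argument=value, ...) on one line, values as JSON. drive_tool: Moves the arm, as the interface text tells. Its arguments: {"type":"object","properties":{"steps":{"type":"array","items":{"type":"number"}},"force":{"type":"number"}},"required":["steps"]}

```bash
ls; mkdir -p pics; python3 - <<'E'
from rig import ctrl
import cv2,numpy as np
for n in("scene","top"):
    c=ctrl.camera(n); cv2.imwrite(f"pics/{n}0.png",c["image"])
    print(n,{k:v for k,v in c.items() if k!="image"})
s=ctrl.read_state();print(s)
E
```

```text
pics
scene {'vfov': 42.76295823316394, 'cx': 259.57500534988384, 'cy': 191.80307125508835, 'origin': array([-0.6138536 ,  1.05185647,  0.72893475]), 'attitude': array([-0.34442531, -0.23201376,  0.50541268,  0.75637216])}
top {'vfov': 44.890587623716875, 'cx': 250.41566531150244, 'cy': 187.17000902445076, 'origin': array([0.46826961, 0.00302467, 1.66824486]), 'attitude': array([-0.70429145, -0.02479015,  0.01702188,  0.70927375])}
{'time_s': 0.1, 'q': array([-0.85476623,  0.50174151, -0.4267967 ,  1.55135175,  0.22078383,
        1.13828856, -0.21028395]), 'joint_vel': array([ 0.00128708, -0.00193579, -0.00069573, -0.00141668,  0.000572  ,
        0.00029965, -0.00089119]), 'joint_torque': array([-1.04205462e-02, -5.67873859e+01, -5.83831742e+00, -2.79914278e+01,
       -6.90623489e-02,  2.40749406e-02,  4.74794297e-05]), 'eef_pos': array([0.28414201, 0.58390231, 0.22578637]), 'orientation': array([-2.28863087e-04,  2.24461382e-01,  9.74482596e-01, -8.40082045e-04]), 'contact_force': array([ 0.2543036 , -0.06784842, -0.09084154]), 'torque': array([0.00434826, 0.02483714, 0.04574482]), 'gripper_force': 0.0, 'grip_width': 0.09146813834659538}
```

View pics/top0.png

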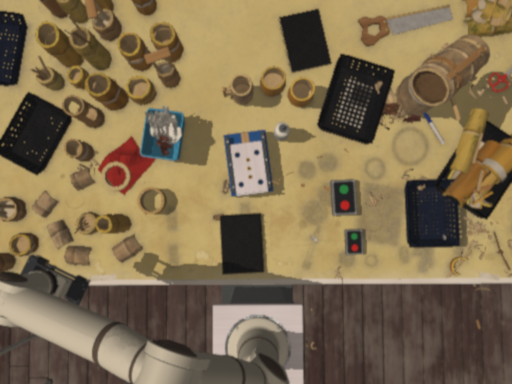

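View pics/scene0.png

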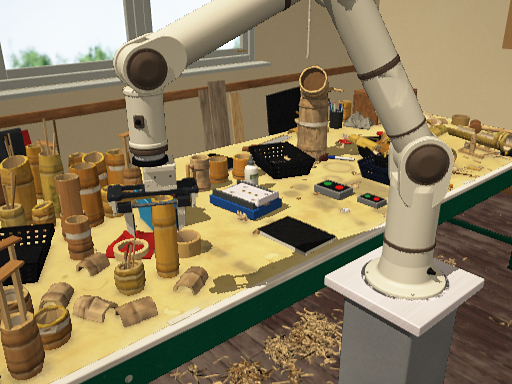

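The top view shows these candidates:
- **Fixture:** the blue one at (248,163). The other blue object is a tray at (163,134). The flange is at the near end, around (252,193).
- **Keypads:** the larger at (345,198), with green at (344,190) and red at (345,205). The smaller look-alike is at (355,241).
- **Bystanders:** notebook (242,243), which has a black look-alike at (305,40), and glue (282,130).

I'll use the fixture at (248,163) and the keypad at (345,198).

```bash
cat > h.py <<'E'
import cv2,numpy as np
from rig import ctrl
from scipy.spatial.transform import Rotation as R
def rot(q): return R.from_quat([q[1],q[2],q[3],q[0]])
def snap(n):
    s=ctrl.read_state(); c=ctrl.camera(n)
    if n=="wrist":
        H=np.array(c["hand_eye"]); Rt=rot(s["orientation"]).as_matrix()
        c["R"]=Rt@H[:3,:3]; c["o"]=Rt@H[:3,3]+s["eef_pos"]
    else: c["R"]=rot(c["attitude"]).as_matrix(); c["o"]=c["origin"]
    c["f"]=c["image"].shape[0]/2/np.tan(np.radians(c["vfov"])/2)
    return c
def pt(c,uv,z):
    uv=np.atleast_2d(np.asarray(uv,float))
    d=np.c_[(uv[:,0]-c["cx"])/c["f"],-(uv[:,1]-c["cy"])/c["f"],-np.ones(len(uv))]@c["R"].T
    return c["o"]+d*((z-c["o"][2])/d[:,2])[:,None]
def px(c,P):
    p=(np.atleast_2d(P)-c["o"])@c["R"]
    return np.c_[c["cx"]-c["f"]*p[:,0]/p[:,2],c["cy"]+c["f"]*p[:,1]/p[:,2]]
def blobs(c,lo,hi,amin=30):
    m=cv2.inRange(cv2.cvtColor(c["image"],cv2.COLOR_BGR2HSV),lo,hi)
    return [k for k in cv2.findContours(m,cv2.RETR_EXTERNAL,cv2.CHAIN_APPROX_NONE)[0] if cv2.contourArea(k)>amin]
def cen(k):
    m=cv2.moments(k); return m["m10"]/m["m00"],m["m01"]/m["m00"]
E
python3 - <<'E'
from h import *
c=snap("top")
for nm,lo,hi,z in(("blue",(95,120,60),(125,255,255),.04),("green",(45,100,60),(85,255,255),.034),("red",(0,150,90),(8,255,255),.034)):
    for k in blobs(c,lo,hi,20):
        r=cv2.minAreaRect(k);b=pt(c,cv2.boxPoints(r),z)
        print(nm,np.round(cen(k)),cv2.contourArea(k),np.round(pt(c,cen(k),z)[0],3),np.round(np.linalg.norm(np.diff(b,axis=0),axis=1),3),np.round(b[:,:2],3).tolist())
im=c["image"][110:260,210:380]; cv2.imwrite("pics/crop0.png",cv2.resize(im,None,fx=4,fy=4,interpolation=cv2.INTER_CUBIC)[:600,:680])
c=snap("wrist");print(c["vfov"],c["cx"],c["cy"],c["hand_eye"],c["o"],c["R"])
E
```

```text
blue [234. 138.] 69.0 [0.738 0.076 0.04 ] [0.04  0.028 0.04 ] [[0.749, 0.099], [0.754, 0.059], [0.726, 0.056], [0.721, 0.095]]
blue [255. 136.] 70.0 [0.747 0.003 0.04 ] [0.039 0.028 0.039] [[0.758, 0.025], [0.763, -0.014], [0.735, -0.017], [0.731, 0.021]]
blue [157. 147.] 418.5 [0.709 0.35  0.04 ] [0.108 0.133 0.108] [[0.686, 0.408], [0.793, 0.391], [0.77, 0.26], [0.663, 0.278]]
blue [180. 119.] 57.0 [0.809 0.269 0.04 ] [0.022 0.055 0.022] [[0.83, 0.287], [0.836, 0.265], [0.783, 0.251], [0.777, 0.272]]
green [354. 236.] 34.0 [ 0.392 -0.34   0.034] [0.021 0.021 0.021] [[0.402, -0.33], [0.402, -0.351], [0.381, -0.35], [0.381, -0.329]]
green [343. 189.] 68.0 [ 0.557 -0.306  0.034] [0.032 0.032 0.032] [[0.556, -0.284], [0.579, -0.307], [0.556, -0.329], [0.533, -0.306]]
red [354. 247.] 32.0 [ 0.353 -0.34   0.034] [0.021 0.021 0.021] [[0.364, -0.329], [0.364, -0.35], [0.343, -0.349], [0.343, -0.329]]
red [344. 205.] 66.0 [ 0.501 -0.309  0.034] [0.032 0.032 0.031] [[0.518, -0.293], [0.517, -0.325], [0.486, -0.324], [0.486, -0.293]]
red [116. 176.] 251.0 [0.61  0.497 0.034] [0.06  0.067 0.06 ] [[0.644, 0.528], [0.644, 0.468], [0.576, 0.467], [0.577, 0.528]]
red [129. 160.] 916.0 [0.663 0.451 0.034] [0.162 0.137 0.162] [[0.641, 0.568], [0.756, 0.453], [0.659, 0.356], [0.544, 0.471]]
red [498.  82.] 263.0 [ 0.932 -0.861  0.034] [0.067 0.065 0.067] [[0.965, -0.83], [0.965, -0.897], [0.9, -0.895], [0.9, -0.828]]
59.38764445778234 256.9374833950972 193.69884776113435 [[ 6.19116353e-04  9.53750094e-01  3.00600024e-01  8.24260482e-02]
 [ 9.99999709e-01 -7.24438306e-04  2.38911926e-04 -1.26083339e-03]
 [ 4.45628444e-04  3.00599788e-01 -9.53750265e-01 -1.57150401e-01]
 [ 0.00000000e+00  0.00000000e+00  0.00000000e+00  1.00000000e+00]] [0.20959283 0.61913109 0.38307579] [[ 0.43688858 -0.85818581 -0.26952827]
 [ 0.89951351  0.41616365  0.13297842]
 [-0.00195232 -0.30054107  0.95376688]]
```

View pics/crop0.png

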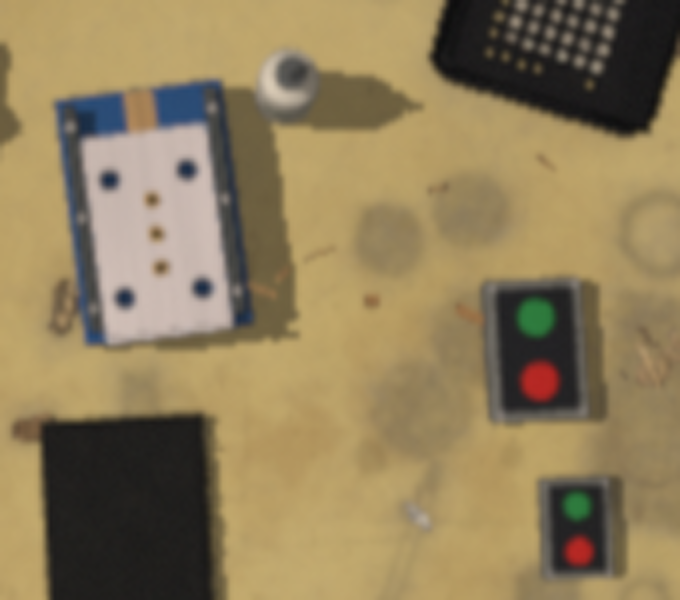

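The crop confirms the choice. The fixture corners are at crop (57,102), (220,83), (252,325) and (88,345), with the flange at the near edge around (175,335). The large keypad has green at (536,317) and red at (540,381). The bottle beside the fixture is at (288,85).

```bash
python3 - <<'E'
from h import *
c=snap("top")
u=np.array([(57,102),(220,83),(252,325),(88,345)])/4+[210,110]
P=pt(c,u,.04);print(P.round(3),np.linalg.norm(np.diff(P,axis=0),axis=1),P.mean(0))
d=(P[0]+P[1]-P[2]-P[3]);print("yaw",np.arctan2(d[1],d[0]))
E
```

```text
[[ 0.748  0.112  0.04 ]
 [ 0.764 -0.032  0.04 ]
 [ 0.55  -0.058  0.04 ]
 [ 0.533  0.085  0.04 ]] [0.14500229 0.21584559 0.14482974] [0.64890685 0.02662414 0.04      ]
yaw 0.12207657668250169
```

>>> drive_tool(steps=[0, 0, -40, 20, 0, 0, 1, 0, 0, -60, 20, 0, 0, 1, 0, 0, -60, 20, 0, 0, 1, 0, 20, -60, 0, 0, 0, 0.4, 0, 30, -60, 0, 0, 0, 0, 0, 30, -60, 0, 0, 0, 0, 0, 30, -60, 0, 0, 0, 0, 0, 30, -60, 0, 0, 0, 0, 0, 20, -40, 0, 0, 0, 0, 0, 0, -30, 0, 0, 0, 0, 0, 0, 0, 0, 0, 0, 0, 0, 0, 0, 0, 0, 0, 0])

```text
time_s: 1.75
eef_pos: [0.4357, 0.0739, 0.2863]
orientation: [0.0, -0.071, 0.998, 0.0]
contact_force: [-0.2, 0.6, 0.4]
grip_width: 0.0005
gripper_force: 0.0
```

```bash
python3 - <<'E'
from h import *
c=snap("wrist");cv2.imwrite("pics/w1.png",c["image"]);np.save("w1.npy",c,allow_pickle=True)
E
```

```text
(no output)
```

View pics/w1.png

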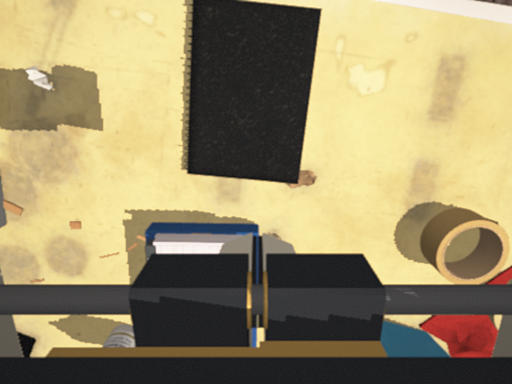

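The wrist view shows the notebook at (250,90). The fixture's near edge is only just visible at (200,230), because the gripper hides the rest. I'll move forward so the fixture comes into the upper half.

>>> drive_tool(steps=[0, 50, -10, 0, 0, 0, 0, 0, 50, -10, 0, 0, 0, 0, 0, 50, -10, 0, 0, 0, 0, 0, 50, -10, 0, 0, 0, 0, 0, 10, 0, 0, 0, 0, 0, 0, 0, 0, 0, 0, 0, 0, 0, 0, 0, 0, 0, 0, 0])

```text
time_s: 2.68
eef_pos: [0.6447, 0.0344, 0.2864]
orientation: [-0.0, -0.071, 0.997, 0.0]
contact_force: [0.3, 0.0, 1.2]
grip_width: 0.0001
gripper_force: 0.0
```

```bash
python3 - <<'E'
from h import *
c=snap("wrist");cv2.imwrite("pics/w2.png",c["image"]);np.save("w2.npy",c,allow_pickle=True)
E
```

```text
(no output)
```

View pics/w2.png

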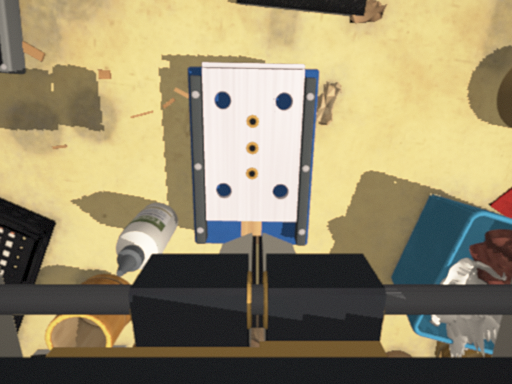

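The wrist view now shows the whole fixture. The holes are at (223,100), (284,101), (224,190) and (281,191), the flange's top edge at row ~65, and the rail screws at (196,95), (198,167), (201,232), (310,97), (306,169) and (302,232).

```bash
python3 - <<'E'
from h import *
c=np.load("w2.npy",allow_pickle=True).item()
hsv=cv2.cvtColor(c["image"],cv2.COLOR_BGR2HSV)
H=[]
for k in blobs(c,(95,80,20),(130,255,255),60):
    u=cen(k)
    if 205<u[0]<300 and u[1]<205: H.append(u)
H=np.array(H);print(H.round(1));P=pt(c,H,.06);print(P.round(4),P.mean(0).round(4))
n=P[:,0]<P[:,0].mean();d=P[~n].mean(0)-P[n].mean(0);print("plate yaw",np.arctan2(d[1],d[0]),"dx",np.linalg.norm(d))
S=[(196,95),(198,167),(201,232),(310,97),(306,169),(302,232)]
Q=pt(c,S,.062);print(Q.round(4),Q.mean(0).round(4))
d=(Q[2]-Q[0]+Q[5]-Q[3]);y=np.arctan2(d[1],d[0]);print("fix yaw",y,np.linalg.norm(d)/2)
e=np.array([np.cos(y),np.sin(y)]);print("plate-screwmean along,across",(P.mean(0)-Q.mean(0))[:2]@e,(P.mean(0)-Q.mean(0))[:2]@[-e[1],e[0]])
print("flange outer",P.mean(0)[:2]-.09*e, "flange top edge", pt(c,[(203,64),(254,65),(305,66)],.077).round(4))
print("rail far/near ends",pt(c,[(201,243),(303,244),(194,67),(312,70)],.062).round(4))
# keypad in view of top
t=snap("top")
for lo,hi in(((45,100,60),(85,255,255)),((0,150,90),(8,255,255))):print([pt(t,cen(k),.034)[0].round(4) for k in blobs(t,lo,hi,50)][:2])
E
```

```text
[[279.9 190.5]
 [223.1 189.4]
 [283.4 101. ]
 [222.1  99.8]]
[[ 0.6742  0.0657  0.06  ]
 [ 0.6825 -0.0013  0.06  ]
 [ 0.5722  0.0528  0.06  ]
 [ 0.5805 -0.0141  0.06  ]] [0.6274 0.0258 0.06  ]
plate yaw 0.1252126635536958 dx 0.10278702193085981
[[ 0.5795 -0.0425  0.062 ]
 [ 0.659  -0.0331  0.062 ]
 [ 0.7402 -0.022   0.062 ]
 [ 0.5638  0.0806  0.062 ]
 [ 0.6435  0.0912  0.062 ]
 [ 0.7225  0.1011  0.062 ]] [0.6514 0.0292 0.062 ]
fix yaw 0.12782324601348294 0.16098070492518773
plate-screwmean along,across -0.0243102730800584 -0.00034052078833799896
flange outer [0.5380905  0.01430617] flange top edge [[ 0.5476 -0.0356  0.077 ]
 [ 0.5411  0.0159  0.077 ]
 [ 0.5346  0.0675  0.077 ]]
rail far/near ends [[ 0.755  -0.0206  0.062 ]
 [ 0.7383  0.1053  0.062 ]
 [ 0.5513 -0.0472  0.062 ]
 [ 0.5364  0.0775  0.062 ]]
[array([ 0.5567, -0.3063,  0.034 ])]
[array([ 0.5008, -0.3087,  0.034 ]), array([0.6095, 0.4973, 0.034 ])]
```

The measurements agree: hole pitch 103 mm (nominal 104), and the plate is 24 mm short of home, within the stated 18–30 mm. The fixture centre is (0.651, 0.029) with yaw 0.126, and the flange face is at (0.539, 0.015). I'll go behind the flange.

>>> drive_tool(steps=[0, -50, -8, 0, 0, 0, -0.1, 0, -50, -8, -20, 0, 0, 0, 0, -37, -7, -50, 0, 0, 0, 0, 0, 0, -60, 0, 0, 0, 0, 0, 0, -60, 0, 0, 0, 0, 0, 0, -34, 0, 0, 0, 0, 0, 0, -10, 0, 0, 0, 0, 0, 0, 0, 0, 0, 0, 0, 0, 0, 0, 0, 0, 0])

```text
time_s: 3.9
eef_pos: [0.5105, 0.0102, 0.0541]
orientation: [0.002, -0.062, 0.998, -0.0]
contact_force: [0.4, 0.7, 0.8]
grip_width: 0.0006
gripper_force: 0.0
```

>>> drive_tool(steps=[0, 5, 0.6, 0, 0, 0, 0, 0, 5, 0.6, 0, 0, 0, 0, 0, 4, 0.6, 0, 0, 0, 0, 0, 2.5, 0.3, 0, 0, 0, 0, 0, 2.5, 0.3, 0, 0, 0, 0, 0, 2.5, 0.3, 0, 0, 0, 0, 0, 0, 0, 0, 0, 0, 0])

```text
time_s: 4.78
eef_pos: [0.5303, 0.0127, 0.0522]
orientation: [-0.0, -0.062, 0.998, 0.0]
contact_force: [-0.4, -0.0, -0.1]
grip_width: 0.0005
gripper_force: 0.2
```

>>> drive_tool(steps=[0, 2.5, 0.3, 0, 0, 0, 0, 0, 2.5, 0.3, 0, 0, 0, 0, 0, 2.5, 0.3, 0, 0, 0, 0, 0, 2.5, 0.3, 0, 0, 0, 0])

```text
time_s: 5.28
eef_pos: [0.5407, 0.014, 0.0523]
orientation: [0.0, -0.062, 0.998, 0.0]
contact_force: [-1.2, 0.2, -0.1]
grip_width: 0.0006
gripper_force: 0.4
```

>>> drive_tool(steps=[0, 2, 0.3, 0, 0, 0, 0, 0, 2, 0.2, 0, 0, 0, 0, 0, 2, 0.3, 0, 0, 0, 0, 0, 1.5, 0.2, 0, 0, 0, 0])

```text
time_s: 5.78
eef_pos: [0.5481, 0.0149, 0.0524]
orientation: [-0.0, -0.062, 0.998, -0.0]
contact_force: [-2.2, -0.6, 0.7]
grip_width: 0.0006
gripper_force: 0.8
```

>>> drive_tool(steps=[0, 1, 0.1, 0, 0, 0, 0, 0, 1, 0.1, 0, 0, 0, 0, 0, 1, 0.1, 0, 0, 0, 0])

```text
time_s: 6.15
eef_pos: [0.5505, 0.0151, 0.0523]
orientation: [-0.001, -0.062, 0.998, -0.0]
contact_force: [-3.2, -0.7, 2.3]
grip_width: 0.0004
gripper_force: 1.4
```

>>> drive_tool(steps=[0, 1, 0.1, 0, 0, 0, 0, 0, 1, 0.1, 0, 0, 0, 0])

```text
time_s: 6.4
eef_pos: [0.5531, 0.0154, 0.0523]
orientation: [0.0, -0.062, 0.998, 0.0]
contact_force: [-1.3, 0.0, 0.1]
grip_width: 0.0001
gripper_force: 0.8
```

>>> drive_tool(steps=[0, 1, 0.1, 0, 0, 0, 0, 0, 0, 0, 0, 0, 0, 0])

```text
time_s: 6.65
eef_pos: [0.5542, 0.0156, 0.0523]
orientation: [0.0, -0.062, 0.998, 0.0]
contact_force: [-1.4, 0.3, 0.9]
grip_width: 0.0003
gripper_force: 0.7
```

>>> drive_tool(steps=[0, 1, 0.1, 0, 0, 0, 0, 0, 0, 0, 0, 0, 0, 0])

```text
time_s: 6.9
eef_pos: [0.5543, 0.0156, 0.0523]
orientation: [-0.001, -0.062, 0.998, -0.0]
contact_force: [-4.5, -0.5, 3.8]
grip_width: 0.0003
gripper_force: 2.3
```

It resists now without moving. I'll back off and look.

>>> drive_tool(steps=[0, -10, -1, 0, 0, 0, 0, 0, -15, -2, 0, 0, 0, 0, 0, -10, 0, 30, 0, 0, 0, 0, 0, 0, 60, 0, 0, 0, 0, 20, 5, 60, 0, 0, 0, 0, 40, 8, 60, 0, 0, 0, 0, 50, 8, 24, 0, 0, 0, 0, 16, 2, 0, 0, 0, 0, 0, 0, 0, 0, 0, 0, 0])

```text
time_s: 8.02
eef_pos: [0.6402, 0.0346, 0.2767]
orientation: [0.0, -0.062, 0.998, 0.0]
contact_force: [-0.4, 0.3, 0.3]
grip_width: 0.0004
gripper_force: 0.0
```

```bash
python3 - <<'E'
from h import *
c=snap("wrist");cv2.imwrite("pics/w3.png",cv2.resize(c["image"][30:260,160:340],None,fx=2.6,fy=2.6));np.save("w3.npy",c,allow_pickle=True)
print(c["o"])
H=[]
for k in blobs(c,(95,80,20),(130,255,255),20):
    u=cen(k);print(np.round(u,1),cv2.contourArea(k))
E
```

```text
[0.55795489 0.02375379 0.43379513]
[478.1 351.6] 30.5
[433.4 331. ] 779.5
[213.5 246. ] 83.0
[294.9 245.1] 24.5
[449.2 241. ] 5521.0
[278.8 131.1] 22.0
[221.1 131.5] 22.0
[290.6  92.2] 991.5
[215.1  80.7] 849.5
```

View pics/w3.png

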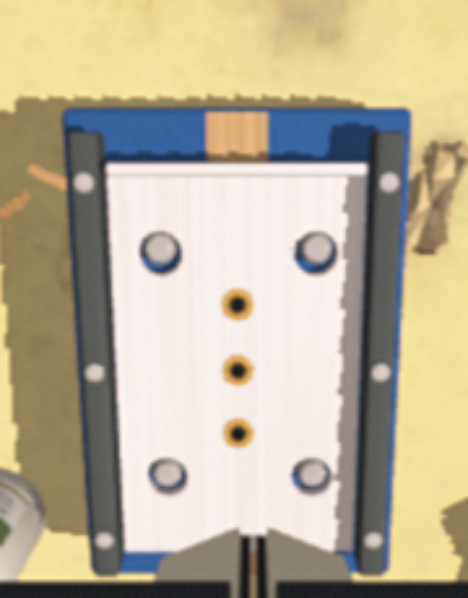

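All four studs now show inside the holes, at crop (160,250), (316,250), (168,475) and (311,475), so the plate has dropped. I'll check the level from apparent widths and move towards the keypad, with the fingers shut.

```bash
python3 - <<'E'
from h import *
c=np.load("w3.npy",allow_pickle=True).item()
f=lambda p:np.array(p)/2.6+[160,30]
for z in(.065,.077):
  P=pt(c,f([(105,166),(368,163)]),z);print("flange",z,np.linalg.norm(P[0]-P[1]).round(4),P.mean(0).round(4))
for z in(.048,.060):
  for nm,q in(("near",[(161,253),(315,253)]),("far",[(168,475),(311,476)])):
    P=pt(c,f(q),z);print(nm,z,np.linalg.norm(P[0]-P[1]).round(4),P.mean(0).round(4))
S=[(84,182),(95,373),(104,540),(389,182),(381,373),(372,540)]
print("fixture",pt(c,f(S),.062).mean(0).round(4))
E
```

```text
flange 0.065 0.1062 [0.5643 0.018  0.065 ]
flange 0.077 0.1027 [0.5641 0.0182 0.077 ]
near 0.048 0.067 [0.6012 0.0228 0.048 ]
far 0.048 0.0673 [0.7037 0.0358 0.048 ]
near 0.06 0.0649 [0.5998 0.0229 0.06  ]
far 0.06 0.0652 [0.6992 0.0354 0.06  ]
fixture [0.6508 0.0288 0.062 ]
```

>>> drive_tool(steps=[0, 0, -55, 0, 0, 0, 0, 0, 0, -55, 0, 0, 0, 0, 0, 0, -55, 0, 0, 0, 0, 0, 0, -55, 0, 0, 0, 0, 0, 0, -50, 0, 0, 0, 0, 0, 0, -50, 0, 0, 0, 0, 0, 0, -20, 0, 0, 0, 0, 0, 0, 0, 0, 0, 0, 0, 0, 0, 0, 0, 0, 0, 0])

```text
time_s: 9.2
eef_pos: [0.6406, -0.3023, 0.277]
orientation: [0.0, -0.063, 0.998, 0.001]
contact_force: [-0.2, 0.1, 0.2]
grip_width: 0.0003
gripper_force: 0.0
```

The plate is home: both ends are at the lowered height, and it is 1–2 mm from the fixture centre. Next I'll measure the green key from here.

```bash
python3 - <<'E'
from h import *
c=snap("wrist")
for n,lo,hi in(("g",(45,100,60),(85,255,255)),("r",(0,150,90),(8,255,255))):
  for k in blobs(c,lo,hi,300):print(n,np.round(cen(k)),cv2.contourArea(k),pt(c,cen(k),.034)[0].round(4),2*cv2.minEnclosingCircle(k)[1])
print(px(c,[(.5567,-.3063,.034),(.5008,-.3087,.034)]), ctrl.read_state()["eef_pos"])
E
```

```text
g [262.  85.] 656.0 [ 0.5543 -0.3075  0.034 ] 30.10549545288086
r [267.  31.] 746.5 [ 0.4986 -0.3098  0.034 ] 33.241737365722656
[[263.03417297  86.95032103]
 [267.63980081  32.94805439]] [ 0.64085898 -0.30211557  0.27715444]
```

>>> drive_tool(steps=[0, -45, -3, -30, 0, 0, 0, 0, -41, -2, -50, 0, 0, 0, 0, 0, 0, -60, 0, 0, 0, 0, 0, 0, -50, 0, 0, 0, 0, 0, 0, -30, 0, 0, 0, 0, 0, 0, -9, 0, 0, 0, 0, 0, 0, 0, 0, 0, 0, 0, 0, 0, 0, 0, 0, 0])

```text
time_s: 10.25
eef_pos: [0.5571, -0.3107, 0.0517]
orientation: [0.001, -0.062, 0.998, -0.001]
contact_force: [-0.4, 0.4, 0.6]
grip_width: 0.0007
gripper_force: 0.0
```

>>> drive_tool(steps=[0, 0, 0, -5, 0, 0, 0, 0, 0, 0, -4, 0, 0, 0, 0, 0, 0, 0, -2, 0, 0, 0, 0, 0, 0, 0, 0, 0, 0, 0, 0, 0, 0, 0, 0, 0, 0, 0])

```text
invalid input at $.steps: expected a multiple of 7 numbers
```

>>> drive_tool(steps=[0, 0, 2, -5, 0, 0, 0, 0, 0, 0, -4, 0, 0, 0, 0, 0, 0, -2, 0, 0, 0, 0, 0, 0, 0, 0, 0, 0])

```text
time_s: 10.75
eef_pos: [0.5552, -0.3085, 0.0385]
orientation: [-0.0, -0.061, 0.998, 0.0]
contact_force: [0.9, 0.4, 0.3]
grip_width: 0.0005
gripper_force: 0.0
```

>>> drive_tool(steps=[0, 0, 1, -2, 0, 0, 0, 0, 0, 0, -1, 0, 0, 0, 0, 0, 0, -1, 0, 0, 0, 0, 0, 0, 0, 0, 0, 0])

```text
time_s: 11.25
eef_pos: [0.5554, -0.3075, 0.0347]
orientation: [-0.0, -0.062, 0.998, 0.0]
contact_force: [0.1, -0.1, -0.3]
grip_width: 0.0001
gripper_force: 0.0
```

>>> drive_tool(steps=[0, 0, 0, -1, 0, 0, 0, 0, 0, 0, -0.5, 0, 0, 0, 0, 0, 0, 0, 0, 0, 0])

```text
time_s: 11.62
eef_pos: [0.5556, -0.3075, 0.0337]
orientation: [0.0, -0.062, 0.998, -0.0]
contact_force: [-0.5, -0.3, 2.5]
grip_width: 0.0002
gripper_force: 1.7
```

>>> drive_tool(steps=[0, 0, 0, -0.5, 0, 0, 0, 0, 0, 0, -0.3, 0, 0, 0, 0, 0, 0, 0, 0, 0, 0])

```text
time_s: 12.0
eef_pos: [0.5556, -0.3076, 0.0331]
orientation: [0.0, -0.062, 0.998, -0.0]
contact_force: [-2.5, 1.4, 6.7]
grip_width: 0.0006
gripper_force: 3.2
```

>>> drive_tool(steps=[0, 0, 0, -0.5, 0, 0, 0, 0, 0, 0, -0.5, 0, 0, 0, 0, 0, 0, 0, 0, 0, 0])

```text
time_s: 12.38
eef_pos: [0.5556, -0.3076, 0.0324]
orientation: [0.0, -0.062, 0.998, -0.0]
contact_force: [-1.9, 1.2, 8.5]
grip_width: 0.0004
gripper_force: 4.6
```

>>> drive_tool(steps=[0, 0, 0, -0.5, 0, 0, 0, 0, 0, 0, 0, 0, 0, 0, 0, 0, 0, 0, 0, 0, 0])

```text
time_s: 12.75
eef_pos: [0.5557, -0.3076, 0.0323]
orientation: [0.0, -0.062, 0.998, -0.0]
contact_force: [-3.8, 1.6, 11.8]
grip_width: 0.0005
gripper_force: 5.8
```

The key has bottomed out at about 12 N and was held. Releasing and retreating.

>>> drive_tool(steps=[0, 0, 0, 5, 0, 0, 0, 0, 0, 0, 20, 0, 0, 0, 0, 0, 0, 50, 0, 0, 0, 0, 0, 0, 60, 0, 0, 0, 0, 0, 0, 30, 0, 0, 0, 0, 0, 0, 0, 0, 0, 0, 0, 0, 0, 0, 0, 0, 0, 0, 0, 0, 0, 0, 0, 0])

```text
time_s: 13.75
eef_pos: [0.5545, -0.3069, 0.1944]
orientation: [-0.001, -0.062, 0.998, 0.001]
contact_force: [0.1, -0.4, 0.3]
grip_width: 0.0004
gripper_force: 0.0
```

```bash
python3 - <<'E'
from h import *
s=ctrl.read_state();print(s["eef_pos"],s["contact_force"],abs(s["joint_vel"]).max())
t=snap("top")["image"];a=cv2.imread("pics/top0.png")
for n,(x0,y0,x1,y1) in dict(glue=(272,120,295,140),note=(216,208,268,278),tape1=(285,75,320,108),ring=(138,185,175,218)).items():
    print(n,cv2.absdiff(t,a)[y0:y1,x0:x1].mean().round(2))
print(ctrl.job_done())
E
```

```text
[ 0.55447633 -0.30692372  0.19439476] [ 0.13772327 -0.38915082  0.27347787] 0.006912545891099594
glue 3.27
note 7.48
tape1 2.83
ring 2.91
the job is handed in; nothing more can be done
None
```

The plate slid home and lies flat over the four studs, the green key was pressed at about 12 N and released, and the robot never went near the red key, glue bottle, tape or notebook; the job was handed in at about 14 s, and the hand-in call gave no verdict.

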